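# Index the engraver's turntable and set its brake

## Robot

A 6-joint arm with a two-finger parallel gripper is mounted at the origin on the work surface. World frame = base frame: x ahead of the robot, y to its left, z up, the work surface at z = 0. Lengths are in m, angles in rad, forces in N, time in s.
With the tool pointing down it reaches from about 0.375 to 0.9 m from the base axis. Payload 3.1 kg.
Tool frame: the origin (TCP) lies at the very end of the fingers, on their centre line; the grasp point (between the pads) lies 19 mm behind it; z points along the fingers, y is the line along which they close (so a half turn about z gives the same grasp; the last joint's range is limited). The gripper opens to 85 mm and grips with 20 to 120 N. Pads are 22 mm wide; open, the fingers measure 114 mm over their backs; the gripper's body (76 mm by 85 mm) begins 54 mm behind the grasp point. The pads swing forward as they close: fully open they stand 13 mm farther back than shut.
Start: joints at [1.165, 0.527, 1.433, -0, 1.181, -0.178], TCP at [0.14, 0.609, 0.231] pointing down, gripper open.
Joint ranges: [-3.08, 3.08], [-0.75, 2.2], [0.22, 2.44], [-1.43, 4.57], [0, 2.65], [-2.85, 2.85]. Speed limits (rad/s): [2.79, 2.79, 3.14, 3.14, 3.14, 3.14].

## Interface

Orientations are given as a unit quaternion [w, x, y, z].
In Python, from rig import env gives the robot as it stands.
- The arm moves only by the tool jog_arm, never from a script. Its argument "steps" is a list of rows, each a list of 7 numbers: the shift along the world's x, y, z in units of 0.4 m (1.0 is 0.4 m), then the turn, a rotation vector about the world's x, y, z in units of 180 degrees (1.0 is 180 degrees), then the opening, from -1 (shut) to 1 (fully open). In form: [[tx, ty, tz, rx, ry, rz, grip], ...]. A call has exactly 8 rows; each row is the pose to reach, as a shift and turn from the pose commanded when the call began, turning the shorter way round; what a row does not reach only later rows make up. A row lasts 1/8 s, in which the tool goes at most 62.5 mm and 10.7 degrees, less where a joint would pass 70% of its speed; a pose out of reach is approached as far as the arm can. A call with a number of a shift or a turn outside -1 to 1 is refused whole. A call with a gripper value outside its range is refused whole. The fingers move at their own pace and stop on an object; the grip force is fixed at half the most. Time passes only in rows, so rows that repeat a pose let the fingers close, or fill a call up. It gives the time, the measured TCP pose, the force, the opening and the grip force at its end, in the units of the state.
- env.read_state(): the state, without advancing time (a new reading comes with each control period).
- env.get_image(name): name is "scene" or "top" or "wrist"; returns the picture (400x640x3 uint8, red, green, blue); there is no depth.
- env.camera_info(name): a dict with "mtx" (3x3 intrinsics, pixels), "D" ([k1, k2, p1, p2, k3] as OpenCV has them; the pictures are not rectified), "R" (3x3) and "t" (3): a world point X has camera coordinates R X + t; the wrist camera has in their place "tool_from_camera" (4x4, takes a point from camera to tool coordinates, whose origin is the TCP and whose axes are the flange's). Camera axes: x right, y down, z forward; pixel columns grow to the right and rows downward; lengths in m; the calibration is good to about 2 mm. A picture is of the moment at which its call begins: read the wrist's pose just before it. camera_info takes no time and is no camera call.
- env.hand_in(): hands the job in; it is judged then, once.
The state is a dict: "t": time; "q": joint angles; "qd": joint speeds; "joint_torque": joint torques, N m; "eef_pos": TCP position; "orientation": TCP orientation; "force": force on the tool from outside, world axes, zero at the start; "ft_torque": the same for the moment, N m; "opening": opening from 0.0 (shut) to 1.0 (fully open); "gripper_force": force on a finger pad.
Only numpy, scipy, OpenCV 4.12 (cv2) and the standard library are available. Lean on these libraries where they do the work, as an engineer would, in place of code of your own. Each camera call takes 0.05 s, during which the arm holds its last target. There are 200 camera calls.

## Task

Bring the copper bowl round for engraving: with a fingertip, gently push the turntable round by the upright peg on its red arm, or by another arm, until the red arm points straight at the brass pointer. Then, with the wheel left there, push the brake lever just as gently round by its blue peg until it is fully home against its stop. Only push: grip and lift nothing, do not touch the bowl on the wheel, and leave everything else on the bench where it is.

Things in the scene. Friction and masses are not known exactly. Their poses are not given: they have to be found in the camera images.
- stand: Green base plate, 240 x 390 x 20 mm, fixed to the bench. Origin: on the bench top (z = 0), under the wheel's vertical axis. +y points from the wheel axis to the brass pointer, -y to the brake pivot, z up.
- wheel_centre (a point): Centre of the wheel's top, on its axis, 65 mm above the bench, under the bowl. Wheel: steel drum of 65 mm radius (28 to 50 mm above the bench), black rubber disc of 55 mm radius on it, and four flat arms 90 degrees apart, 16 mm wide, 50 to 62 mm above the bench, reaching 120 mm from the axis. One arm is red, three are dark steel; each bears an upright peg.
- wheel (a joint): Wheel angle about its vertical axis, rad. 0 = red arm exactly at the brass pointer; growing = counter-clockwise seen from above. The red arm starts 0.7 to 2.4 rad clockwise of the pointer (negative value). The wheel can turn either way, has friction (about 0.15 N m, 1.4 N at a peg) and stays where it is left.
- red_knob (a point): Centre of the top of the red peg on the red arm, 110 mm from the wheel axis, 107 mm above the bench. The peg is round and upright, 18 mm across, from 62 to 107 mm above the bench. The three other arms bear pegs of the same size and place in dark wood.
- pointer_tip (a point): Tip of the fixed brass pointer, a wedge-nosed block on the base plate: tip 126 mm from the wheel axis, top 56 mm above the bench (lower than the pegs, which pass inside it), the block reaching out to 175 mm from the axis, 24 mm wide.
- brake (a joint): Angle of the steel brake lever about its vertical pivot, rad. 0 = fully open, growing = clockwise seen from above, 1.4 = fully home against its stop, its rubber nose at the wheel's drum. It starts at 0 to 0.3, has friction (about 0.12 N m, 1.3 N at the peg) and stays where it is left. It does not push on the wheel.
- brake_pivot (a point): Top of the brake lever's pivot, 165 mm from the wheel axis on the side away from the pointer, 47 mm above the bench.
- blue_knob (a point): Centre of the top of the upright blue peg on the brake lever, 95 mm from the pivot; peg 18 mm across, standing from 46 to 96 mm above the bench. The lever bar is 16 mm wide, from 34 to 46 mm above the bench.
- bowl: Copper bowl, 90 mm across, 50 mm tall, standing loose in the middle of the wheel; origin: centre of its underside, 65 mm above the bench. It turns with the wheel and must not be touched.
- mug_a: Brass tumbler, 68 mm across, 100 mm tall, upright, loose, beside the pointer; a bystander. Origin: centre of its underside.
- mug_b: Second brass tumbler like the first, loose bystander. Origin: centre of its underside.
- bowl_b: Another copper bowl, 90 mm across, 50 mm tall, loose on the bench, a bystander. Origin: centre of its underside.
- pot: Small lidded copper pot, 72 mm across, 78 mm tall, loose bystander. Origin: centre of its underside.
- hammer: Hammer lying on the bench, loose bystander. Its x axis runs along the handle to the head.
- burin: Engraving tool with a handle, lying on the bench along the far side of the base plate, loose bystander. Its x axis runs along it to the tip.
Not all that is in view belongs to the job. What is shaped like the bowl but green or turquoise is not meant.

How it is judged:
By the outcome, as a careful person would: the job done as asked, in the order asked, and still so for the second after the job is handed in, with the robot touching nothing.
It also fails if it takes over 58 s, if anything falls off the work surface, if the arm or the gripper's body presses on something with over 40 N, if the wrist force passes 120 N, or if a joint passes its speed limit or range.

## Working session

There is one attempt and no reset: what is moved stays moved. The work goes in short steps, Python scripts to look and compute and a tool call to move; the robot and the scene stay as the last step left them, time stands still between calls to the robot, and variables do not carry over. Pictures are saved under pics/ and viewed, at most 10 in all, crops included, and the job is handed in when it is done.

Besides the shell and the picture viewer there is one more tool, called after "Emit:" as a command line: name --pt "numbers of a row" for each row, then --argument value for the rest. jog_arm: Moves the arm, as the interface text tells. Its arguments: {"type":"object","properties":{"steps":{"type":"array"}},"required":["steps"]}

```bash
mkdir -p pics
python3 - <<'E'
from rig import env
import cv2
for n in("scene","top"):
    cv2.imwrite(f"pics/{n}0.png",cv2.cvtColor(env.get_image(n),cv2.COLOR_RGB2BGR))
    c=env.camera_info(n);print(n,c["mtx"],c["D"],-c["R"].T@c["t"])
E
```

```text
scene [[399.69065041   0.         317.64608801]
 [  0.         399.69065041 202.66027528]
 [  0.           0.           1.        ]] [-0.02332157  0.          0.          0.          0.        ] [1.17021077 0.64317443 0.72288355]
top [[439.93276838   0.         318.28199275]
 [  0.         439.93276838 200.50852021]
 [  0.           0.           1.        ]] [-0.08269236  0.          0.          0.          0.        ] [0.40503779 0.01486467 1.43883758]
```

View pics/scene0.png

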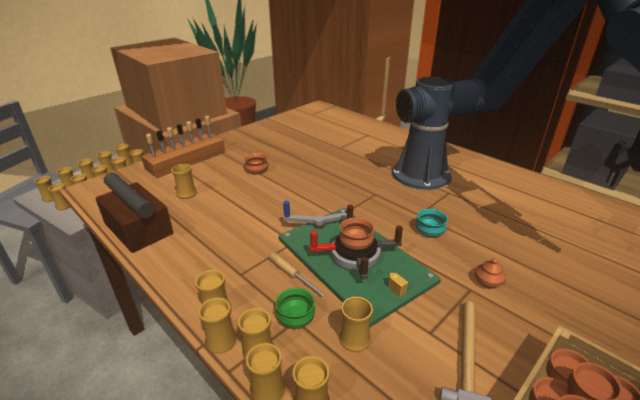

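View pics/top0.png

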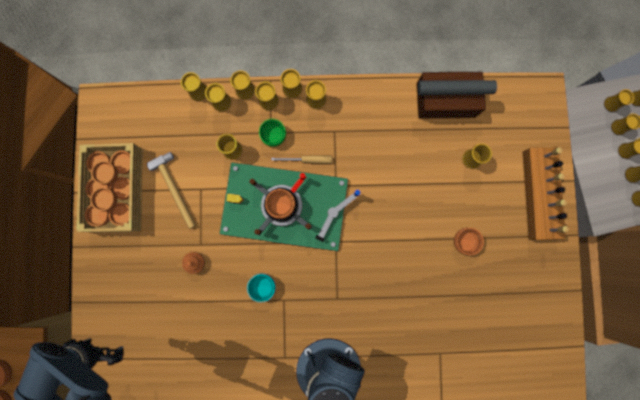

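The scene view shows the wheel at (355,245), the red peg at (313,237), the blue peg at (287,208) and the pointer at (398,284). The top view shows the same at the wheel (282,205), red (302,178), blue (357,193) and pointer (234,199).

Things that could be mistaken in the top view:
- Bowls: the target on the wheel is at (282,205). Others are bowl_b (468,242), turquoise (262,288) and green (273,132).
- Pegs: red is at (302,178). The dark ones are at (254,183), (260,232) and (312,232).
- Brass: the pointer is at (234,199), and the tumblers are at (228,145) and (477,155).

I choose by the description and check with a crop.

```bash
cat > h.py <<'E'
import numpy as np, cv2
from rig import env
def ray(n,uv):
    c=env.camera_info(n);p=cv2.undistortPoints(np.array([[uv]],float),c["mtx"],np.array(c["D"],float))[0,0]
    R=np.array(c["R"]);return -R.T@c["t"],R.T@np.array([p[0],p[1],1.])
def onz(n,uv,z):
    o,d=ray(n,uv);return o+d*(z-o[2])/d[2]
def tri(a,b):
    (o1,d1),(o2,d2)=ray(*a),ray(*b)
    s=np.linalg.lstsq(np.c_[d1,-d2],o2-o1,rcond=None)[0]
    p,q=o1+d1*s[0],o2+d2*s[1];return (p+q)/2,np.linalg.norm(p-q)
def mask(im,lo,hi,box):
    h=cv2.cvtColor(im,cv2.COLOR_RGB2HSV);m=cv2.inRange(h,np.array(lo),np.array(hi))
    k=np.zeros_like(m);x0,y0,x1,y1=box;k[y0:y1,x0:x1]=m[y0:y1,x0:x1];return k
E
python3 - <<'E'
from h import *
np.set_printoptions(precision=4,suppress=True)
t=env.get_image("top");s=env.get_image("scene")
C={"red":((0,200,90),(4,255,255)),"blue":((108,120,50),(130,255,255)),"brass":((20,140,90),(32,255,255))}
B={"top":{"red":(288,165,312,200),"blue":(345,183,368,203),"brass":(222,190,245,208)},
"scene":{"red":(300,225,345,255),"blue":(278,195,298,220),"brass":(385,270,412,300)}}
for n,im in(("top",t),("scene",s)):
    for k in C:
        m=mask(im,*C[k],B[n][k]);y,x=np.nonzero(m)
        if len(x):
            print(n,k,len(x),"bbox",x.min(),x.max(),y.min(),y.max(),"cen",x.mean(),y.mean(),"toprow x",x[y<=y.min()+1].mean())
m=mask(t,(65,80,20),(90,255,140),(205,155,365,260));cs=max(cv2.findContours(m,0,2)[0],key=cv2.contourArea)
r=cv2.minAreaRect(cv2.convexHull(cs));print(r);bp=cv2.boxPoints(r)
P=[onz("top",p,.02) for p in bp];print(np.array(P),np.mean(P,0),[np.linalg.norm(P[i]-P[i-1]) for i in range(4)])
m=mask(t,(5,100,60),(17,255,255),(264,186,301,224));cs=max(cv2.findContours(m,0,2)[0],key=cv2.contourArea);e=cv2.minEnclosingCircle(cs);print("bowl",e,onz("top",e[0],.115))
c1=cv2.resize(t[155:260,205:375],None,fx=4.5,fy=4.5,interpolation=2)
cv2.imwrite("pics/ctop.png",cv2.cvtColor(c1,cv2.COLOR_RGB2BGR))
c1=cv2.resize(s[190:330,270:450],None,fx=4.2,fy=4.2,interpolation=2)
cv2.imwrite("pics/cscene.png",cv2.cvtColor(c1,cv2.COLOR_RGB2BGR))
E
```

```text
top red 77 bbox 292 304 173 191 cen 298.4415584415584 182.35064935064935 toprow x 302.0
top blue 17 bbox 355 359 191 195 cen 356.70588235294116 192.7058823529412 toprow x 357.0
top brass 109 bbox 227 242 194 202 cen 233.73394495412845 198.1834862385321 toprow x 232.0625
scene red 198 bbox 311 335 231 250 cen 319.469696969697 243.94444444444446 toprow x 313.14285714285717
scene blue 43 bbox 284 288 202 215 cen 286.27906976744185 207.69767441860466 toprow x 286.0
scene brass 120 bbox 389 407 273 296 cen 398.2583333333333 280.4916666666667 toprow x 393.35714285714283
((283.6495361328125, 206.2740478515625), (118.27421569824219, 72.32981872558594), 8.035709381103516)
[[ 0.4462  0.3375  0.02  ]
 [ 0.6803  0.3037  0.02  ]
 [ 0.6159 -0.0789  0.02  ]
 [ 0.3847 -0.0395  0.02  ]] [0.5318 0.1307 0.02  ] [np.float64(0.3819610355131832), np.float64(0.2364547715171248), np.float64(0.3879559628066893), np.float64(0.23445968974284476)]
bowl ((280.1271667480469, 203.45664978027344), 15.794824600219727) [0.5312 0.1327 0.115 ]
```

View pics/ctop.png

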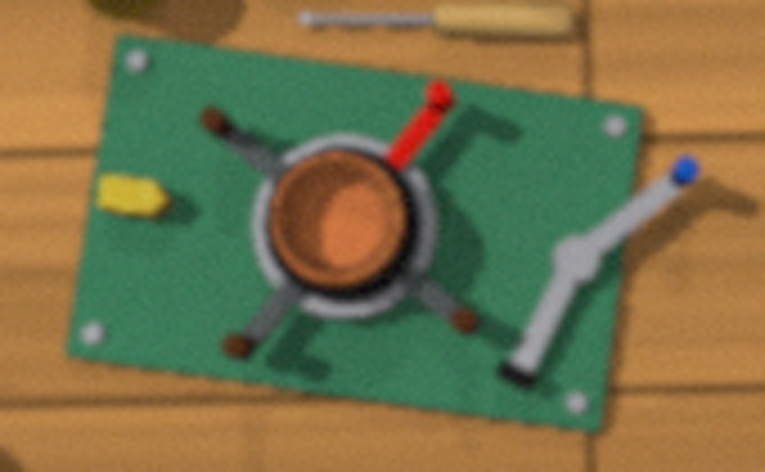

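View pics/cscene.png

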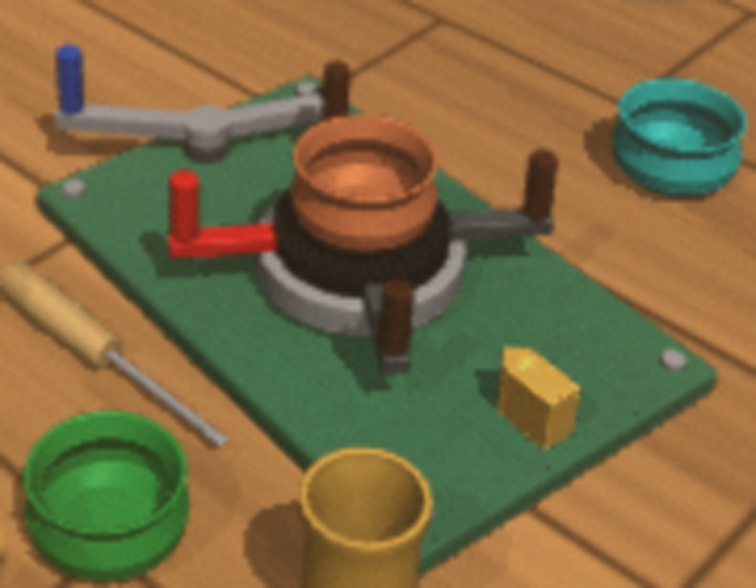

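The crops confirm the choice: the red arm's peg is at about (302.6,176.1) in the top view and the blue peg at (357.4,192.8). The dark pegs are at (252,182), (258,232) and (308,226), the pivot is at (333.4,212.1) and the pointer tip at (242.8,199).

Run:
```python
from h import *
np.set_printoptions(precision=4,suppress=True)
print("red",*tri(("top",(302.4,176.3)),("scene",(313.8,232.3))))
print("blue",*tri(("top",(357.2,192.8)),("scene",(286.4,202))))
print("dark",*tri(("top",(252.3,181.7)),("scene",(364.8,258.3))))
pk=[onz("top",p,.107) for p in((302.5,176.2),(252.3,181.7),(257.7,231.7),(308.3,226.1))]
c=np.mean(pk,0);print(np.array(pk),"cen",c)
for p in pk: d=p-c;print(np.linalg.norm(d),np.degrees(np.arctan2(d[1],d[0])))
tip=onz("top",(242.8,199),.056);piv=onz("top",(333.4,212.1),.047);bl=onz("top",(357.3,192.8),.096)
a=lambda d:np.degrees(np.arctan2(d[1],d[0]))
print("tip",tip,np.linalg.norm((tip-c)[:2]),a(tip-c),"piv",piv,np.linalg.norm((piv-c)[:2]),a(c-piv),a(tip-piv),"blue",bl,np.linalg.norm((bl-piv)[:2]),a(bl-piv))
print("mug_a rim",onz("top",(228,145),.1),"green",onz("top",(273,132),.05),"burin handle end",onz("top",(332,160),.02),"tip",onz("top",(272,159),.01))
s=env.read_state();print(s["eef_pos"],s["orientation"],s["t"])
```

```text
red [0.6137 0.0646 0.104 ] 0.001665001297906479
blue [ 0.5599 -0.1027  0.0935] 0.0017116952301626214
dark [0.6004 0.2193 0.1044] 0.0027415074765228848
[[0.6141 0.0636 0.107 ]
 [0.6009 0.2178 0.107 ]
 [0.4477 0.2027 0.107 ]
 [0.4611 0.0491 0.107 ]] cen [0.5309 0.1333 0.107 ]
0.10850404782451421 -39.97855402782891
0.10969690064294932 50.36130552039543
0.10842677005355789 140.1762749534725
0.10940347277014185 -129.67846210876326
tip [0.5538 0.2563 0.056 ] 0.12505337768334818 79.45612369807715 piv [ 0.5061 -0.0299  0.047 ] 0.16507841861875758 81.3389562742934 80.52742424095844 blue [ 0.5602 -0.1034  0.096 ] 0.0912645908017941 -53.63747967706696
mug_a rim [0.7194 0.2942 0.1   ] green [0.7699 0.1583 0.05  ] burin handle end [ 0.679  -0.0308  0.02  ] tip [0.6892 0.1668 0.01  ]
[0.1403 0.6086 0.2307] [-0.0002  0.1131  0.9936 -0.0006] 0.2
```

Emit:
jog_arm --pt "0.07 -0.09 0 0 0 -0.04 -1" --pt "0.14 -0.18 0 0 0 -0.08 -1" --pt "0.21 -0.27 0 0 0 -0.12 -1" --pt "0.28 -0.36 0 0 0 -0.16 -1" --pt "0.35 -0.45 0 0 0 -0.2 -1" --pt "0.42 -0.54 0 0 0 -0.24 -1" --pt "0.49 -0.63 0 0 0 -0.28 -1" --pt "0.56 -0.72 0 0 0 -0.325 -1"

```text
t: 1.2
eef_pos: [0.3653, 0.3198, 0.2313]
orientation: [0.0, 0.586, 0.81, 0.0]
force: [1.0, 0.7, -0.6]
opening: -0.001
gripper_force: 0.0
```

Emit:
jog_arm --pt "0.08 -0.1 0 0 0 -0.04 -1" --pt "0.16 -0.2 0 0 0 -0.08 -1" --pt "0.24 -0.3 0 0 0 -0.12 -1" --pt "0.32 -0.4 0 0 0 -0.16 -1" --pt "0.4 -0.5 0 0 0 -0.2 -1" --pt "0.48 -0.6 0 0 0 -0.24 -1" --pt "0.54 -0.68 0 0 0 -0.28 -1" --pt "0.56 -0.72 0 0 0 -0.325 -1"

```text
t: 2.2
eef_pos: [0.59, 0.0307, 0.231]
orientation: [0.0, 0.908, 0.42, 0.0]
force: [-0.9, 0.5, 0.2]
opening: 0.002
gripper_force: 0.0
```

Emit:
jog_arm --pt "0 0 -0.07 0 0 0 -1" --pt "0 0 -0.14 0 0 0 -1" --pt "0 0 -0.21 0 0 0 -1" --pt "0 0 -0.27 0 0 0 -1" --pt "0 0 -0.32 0 0 0 -1" --pt "0 0 -0.36 0 0 0 -1" --pt "0 0 -0.38 0 0 0 -1" --pt "0 0 -0.38 0 0 0 -1"

```text
t: 3.2
eef_pos: [0.5883, 0.033, 0.0789]
orientation: [-0.0, 0.906, 0.423, -0.0]
force: [0.3, -0.9, -0.0]
opening: 0.005
gripper_force: 0.0
```

Run:
```python
from h import *
s=env.get_image("scene");w=env.get_image("wrist")
a=cv2.resize(s[160:310,270:450],(480,400),interpolation=2);b=cv2.resize(w,(320,200))
o=np.zeros((600,480,3),np.uint8);o[:400]=a;o[400:,:320]=b
cv2.imwrite("pics/c1.png",cv2.cvtColor(o,cv2.COLOR_RGB2BGR))
# plan: TCP positions for red angle th, offset 20 mm; tool x yaw = th+90
C=np.array([.531,.1335])
for th in range(-40,85,10):
    e=np.array([np.cos(np.radians(th)),np.sin(np.radians(th))]);t=np.array([-e[1],e[0]])
    print(th,(C+.11*e-.020*t).round(4))
s=env.read_state();print(s["eef_pos"],s["orientation"],s["force"])
```

```text
-40 [0.6024 0.0475]
-30 [0.6163 0.0612]
-20 [0.6275 0.0771]
-10 [0.6359 0.0947]
0 [0.641  0.1135]
10 [0.6428 0.1329]
20 [0.6412 0.1523]
30 [0.6363 0.1712]
40 [0.6281 0.1889]
50 [0.617  0.2049]
60 [0.6033 0.2188]
70 [0.5874 0.23  ]
80 [0.5698 0.2384]
[0.58901774 0.03293174 0.07986615] [3.19263157e-04 9.06279527e-01 4.22678435e-01 5.07010449e-04] [-0.11946658  0.08014257  0.08980564]
```

View pics/c1.png

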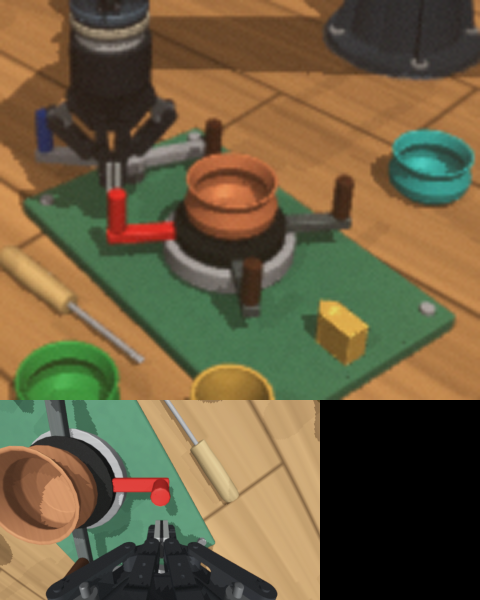

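The crop shows the shut fingertip at about (112,175), just behind the red peg at (117,215). In the wrist view it is lined up with the peg, and the arm is clear of the bowl. I start pushing along the arc.

Emit:
jog_arm --pt "0.01 0.01 0 0 0 0.005 -1" --pt "0.02 0.02 0 0 0 0.01 -1" --pt "0.03 0.03 0 0 0 0.015 -1" --pt "0.036 0.038 0 0 0 0.02 -1" --pt "0.045 0.046 0 0 0 0.03 -1" --pt "0.054 0.054 0 0 0 0.04 -1" --pt "0.062 0.062 0 0 0 0.05 -1" --pt "0.07 0.07 0 0 0 0.055 -1"

```text
t: 4.3
eef_pos: [0.6162, 0.0612, 0.0791]
orientation: [-0.0, 0.866, 0.5, -0.0]
force: [-1.7, -1.5, 0.0]
opening: 0.001
gripper_force: 0.7
```

```bash
cat > look.py <<'E'
from h import *
C=np.array([.531,.1335])
def red():
    im=env.get_image("top");m=mask(im,(0,200,70),(4,255,255),(225,150,335,250));y,x=np.nonzero(m)
    c=onz("top",(x.mean(),y.mean()),.07)[:2]-C;print("red mean ang",np.degrees(np.arctan2(c[1],c[0])).round(1),"r",np.linalg.norm(c).round(4),len(x))
    s=env.read_state();print("t",s["t"],s["eef_pos"].round(4) if hasattr(s["eef_pos"],"round") else s["eef_pos"],np.round(s["force"],1))
    return im
if __name__=="__main__": red()
E
python3 look.py
```

```text
red mean ang nan r nan 0
t 4.35 [0.6169 0.0615 0.0792] [-0.3 -0.1  0.3]look.py:5: RuntimeWarning: Mean of empty slice.
  c=onz("top",(x.mean(),y.mean()),.07)[:2]-C;print("red mean ang",np.degrees(np.arctan2(c[1],c[0])).round(1),"r",np.linalg.norm(c).round(4),len(x))
  ret = ret.dtype.type(ret / rcount)
```

Emit:
jog_arm --pt "0.007 0.01 0 0 0 0.014 -1" --pt "0.014 0.02 0 0 0 0.028 -1" --pt "0.021 0.03 0 0 0 0.042 -1" --pt "0.028 0.041 0 0 0 0.055 -1" --pt "0.034 0.052 0 0 0 0.069 -1" --pt "0.04 0.063 0 0 0 0.083 -1" --pt "0.045 0.074 0 0 0 0.097 -1" --pt "0.049 0.085 0 0 0 0.11 -1"

```text
t: 5.35
eef_pos: [0.6364, 0.0953, 0.0794]
orientation: [0.0, 0.767, 0.642, 0.0]
force: [0.8, -1.3, 0.5]
opening: -0.002
gripper_force: 0.8
```

Emit:
jog_arm --pt "0.004 0.012 0 0 0 0.014 -1" --pt "0.007 0.024 0 0 0 0.028 -1" --pt "0.01 0.036 0 0 0 0.042 -1" --pt "0.013 0.047 0 0 0 0.056 -1" --pt "0.015 0.06 0 0 0 0.07 -1" --pt "0.016 0.072 0 0 0 0.084 -1" --pt "0.017 0.084 0 0 0 0.098 -1" --pt "0.017 0.096 0 0 0 0.112 -1"

```text
t: 6.35
eef_pos: [0.643, 0.1338, 0.0794]
orientation: [0.0, 0.643, 0.766, 0.0]
force: [2.2, -1.8, -0.1]
opening: 0.002
gripper_force: 0.8
```

Run:
```python
from h import *
s=env.get_image("scene");w=env.get_image("wrist")
a=cv2.resize(s[160:310,270:450],(480,400),interpolation=2);b=cv2.resize(w,(320,200))
o=np.zeros((600,480,3),np.uint8);o[:400]=a;o[400:,:320]=b
cv2.imwrite("pics/c2.png",cv2.cvtColor(o,cv2.COLOR_RGB2BGR))
s=env.read_state();print(s["t"],s["eef_pos"],s["orientation"],s["force"])
```

```text
6.45 [0.64233416 0.13425586 0.07918551] [-6.50126060e-04  6.43110966e-01  7.65772711e-01 -1.34357954e-04] [ 0.24757456 -0.76080641  0.98504296]
```

View pics/c2.png

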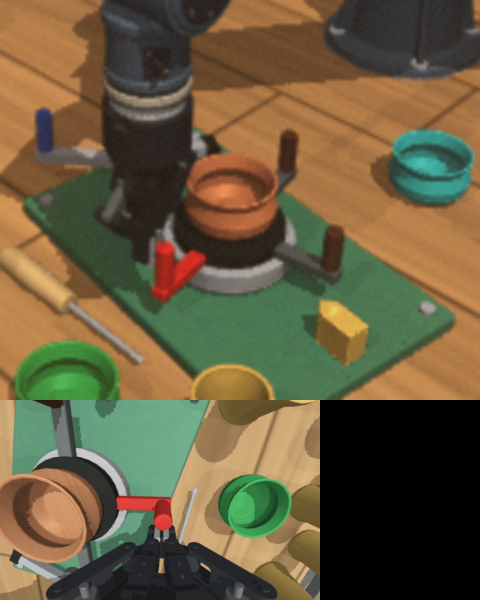

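The red peg is at (163,260) in the crop, with the fingertip centred behind it and nothing else touched. I carry on to about 65 deg.

Emit:
jog_arm --pt "0 0.012 0 0 0 0.014 -1" --pt "-0.001 0.024 0 0 0 0.028 -1" --pt "-0.002 0.036 0 0 0 0.042 -1" --pt "-0.004 0.048 0 0 0 0.056 -1" --pt "-0.006 0.06 0 0 0 0.07 -1" --pt "-0.009 0.072 0 0 0 0.084 -1" --pt "-0.012 0.084 0 0 0 0.098 -1" --pt "-0.016 0.0955 0 0 0 0.111 -1"

```text
t: 7.45
eef_pos: [0.6367, 0.172, 0.0794]
orientation: [0.0, 0.5, 0.866, 0.0]
force: [2.1, -1.5, -0.7]
opening: 0.002
gripper_force: 0.8
```

Emit:
jog_arm --pt "-0.005 0.011 0 0 0 0.014 -1" --pt "-0.01 0.022 0 0 0 0.028 -1" --pt "-0.015 0.033 0 0 0 0.042 -1" --pt "-0.02 0.044 0 0 0 0.056 -1" --pt "-0.027 0.054 0 0 0 0.07 -1" --pt "-0.034 0.064 0 0 0 0.084 -1" --pt "-0.041 0.074 0 0 0 0.098 -1" --pt "-0.048 0.084 0 0 0 0.111 -1"

```text
t: 8.45
eef_pos: [0.6169, 0.2054, 0.0793]
orientation: [-0.0, 0.342, 0.94, -0.0]
force: [1.9, -1.9, 1.1]
opening: -0.0
gripper_force: 0.8
```

Emit:
jog_arm --pt "-0.006 0.007 0 0 0 0.01 -1" --pt "-0.012 0.014 0 0 0 0.02 -1" --pt "-0.018 0.021 0 0 0 0.03 -1" --pt "-0.025 0.027 0 0 0 0.042 -1" --pt "-0.032 0.033 0 0 0 0.052 -1" --pt "-0.039 0.039 0 0 0 0.062 -1" --pt "-0.047 0.045 0 0 0 0.073 -1" --pt "-0.054 0.05 0 0 0 0.083 -1"

```text
t: 9.45
eef_pos: [0.5956, 0.2255, 0.0793]
orientation: [0.0, 0.217, 0.976, 0.0]
force: [3.6, 1.0, 0.2]
opening: 0.0
gripper_force: 0.8
```

Run:
```python
from h import *
s=env.get_image("scene");w=env.get_image("wrist");t=env.get_image("top")
a=cv2.resize(s[190:310,270:450],(480,320),interpolation=2);b=cv2.resize(w,(320,200));c=cv2.resize(t[155:260,205:375],(453,280),interpolation=2)
o=np.zeros((600,800,3),np.uint8);o[:320,:480]=a;o[400:,480:]=b;o[320:,:453]=c
cv2.imwrite("pics/c3.png",cv2.cvtColor(o,cv2.COLOR_RGB2BGR))
s=env.read_state();print(s["t"],s["eef_pos"],s["orientation"],s["force"])
```

```text
9.6 [0.59477631 0.22524553 0.07912336] [-8.59939764e-04  2.18183207e-01  9.75907382e-01 -3.62303700e-04] [-0.33811657 -0.35980212 -0.27947143]
```

View pics/c3.png

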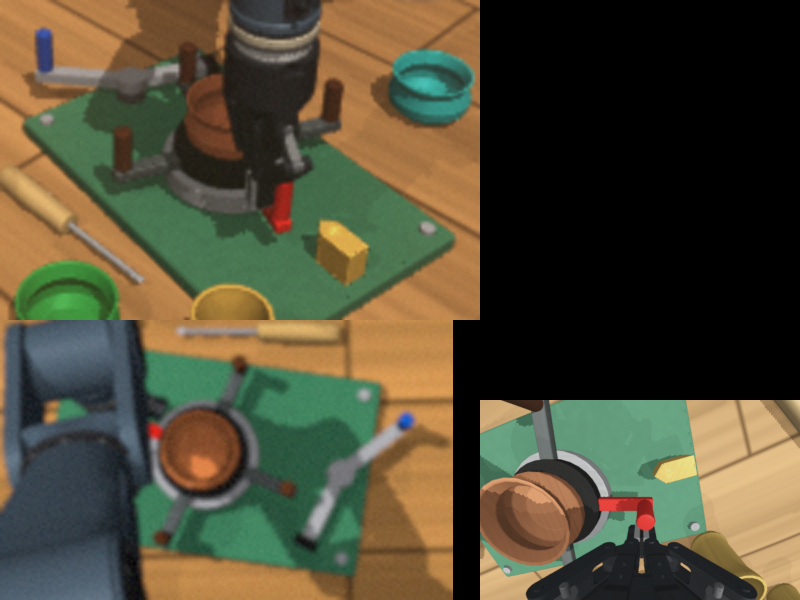

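The wheel is near 65 deg. The fingertip is still centred behind the red peg (wrist view) and the dark pegs are visible from the top at c3 (239,364), (287,488) and (163,537). I use those pegs to estimate the angle.

Run:
```python
from h import *
k=453/170
P=[onz("top",(x/k+205,(y-320)/k+155),.107)[:2] for x,y in((239,364),(287,488),(163,537))]
C=np.array([.531,.1335])
for p,o in zip(P,(90,180,-90)):
    d=p-C;print(np.linalg.norm(d),(np.degrees(np.arctan2(d[1],d[0]))+o)%360)
d=P[0]-P[2];print(np.degrees(np.arctan2(d[1],d[0]))+90)
```

```text
0.10853557676550568 64.77600151227996
0.10843541163764389 64.98835348232087
0.10751292873454968 66.00824107628856
65.38920482898878
```

Emit:
jog_arm --pt "-0.007 0.005 0 0 0 0.01 -1" --pt "-0.014 0.009 0 0 0 0.02 -1" --pt "-0.021 0.014 0 0 0 0.03 -1" --pt "-0.029 0.018 0 0 0 0.039 -1" --pt "-0.036 0.022 0 0 0 0.049 -1" --pt "-0.042 0.025 0 0 0 0.058 -1" --pt "-0.048 0.027 0 0 0 0.067 -1" --pt "-0.052 0.029 0 0 0 0.072 -1"

```text
t: 10.6
eef_pos: [0.5749, 0.237, 0.0794]
orientation: [0.0, 0.106, 0.994, 0.0]
force: [1.3, -0.0, -1.2]
opening: 0.003
gripper_force: 0.7
```

Emit:
jog_arm --pt "0.035 -0.007 0 0 0 0 -1" --pt "0.075 -0.015 0 0 0 0 -1" --pt "0.075 -0.015 0.08 0 0 0 -1" --pt "0.075 -0.015 0.17 0 0 0 -1" --pt "0.075 -0.015 0.26 0 0 0 -1" --pt "0.075 -0.015 0.35 0 0 0 -1" --pt "0.075 -0.015 0.38 0 0 0 -1" --pt "0.075 -0.015 0.38 0 0 0 -1"

```text
t: 11.6
eef_pos: [0.6053, 0.2307, 0.2316]
orientation: [0.0, 0.107, 0.994, 0.0]
force: [-0.8, 0.2, -0.4]
opening: 0.001
gripper_force: 0.0
```

Run:
```python
from h import *
import pickle
np.set_printoptions(precision=4,suppress=True)
s=env.read_state();w=env.get_image("wrist");c=env.camera_info("wrist")
pickle.dump((s,w,c),open("w1.pkl","wb"))
print(s["t"],s["eef_pos"],c["mtx"],c["D"],c["tool_from_camera"])
cv2.imwrite("pics/w1.png",cv2.cvtColor(w,cv2.COLOR_RGB2BGR))
```

```text
11.6 [0.6053 0.2307 0.2316] [[283.5948   0.     322.7785]
 [  0.     283.5948 198.0708]
 [  0.       0.       1.    ]] [-0.04  0.    0.    0.    0.  ] [[ 0.0014 -0.9492 -0.3145  0.081 ]
 [ 1.      0.0014  0.0003 -0.0011]
 [ 0.0002 -0.3145  0.9492 -0.1434]
 [ 0.      0.      0.      1.    ]]
```

View pics/w1.png

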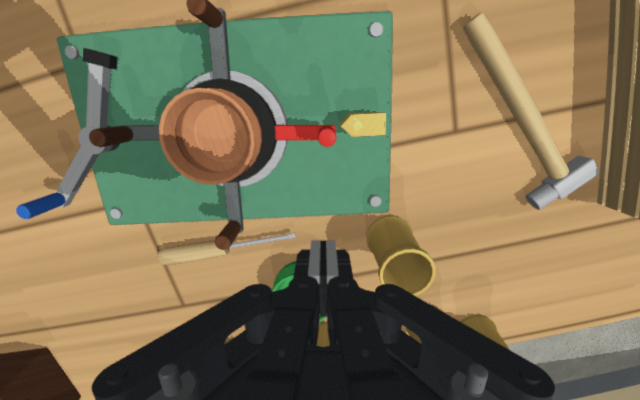

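The wrist view from above shows the red arm at (275–320,132), the peg at (327,137), the pointer tip at (341,125), the pivot at (97,137) and the stand screws at (72,51), (376,29), (375,201) and (116,213). The bowl is undisturbed.

```bash
cat > wr.py <<'E'
from h import *
import pickle
from scipy.spatial.transform import Rotation as Ro
s,w,c=pickle.load(open("w1.pkl","rb"))
q=s["orientation"];R=Ro.from_quat([q[1],q[2],q[3],q[0]]).as_matrix();T=np.array(c["tool_from_camera"])
def wz(uv,z):
    p=cv2.undistortPoints(np.array([[uv]],float),c["mtx"],np.array(c["D"],float))[0,0]
    o=R@T[:3,3]+s["eef_pos"];d=R@T[:3,:3]@np.array([p[0],p[1],1]);return (o+d*(z-o[2])/d[2])[:2]
ang=lambda d:np.degrees(np.arctan2(d[1],d[0]))
E
python3 - <<'E'
from wr import *
np.set_printoptions(precision=4,suppress=True)
m=mask(w,(0,180,70),(4,255,255),(265,110,345,155));y,x=np.nonzero(m);print("red",x.min(),x.max(),len(x))
cols=range(280,314,2);A=np.array([wz((u,(y[x==u].min()+y[x==u].max())/2),.062) for u in cols])
v=cv2.fitLine(A.astype(np.float32),2,0,.01,.01).ravel();print("arm line",v,ang(v[:2]))
print("arm width px",[(y[x==u].min(),y[x==u].max()) for u in (282,300,312)])
k=x>318;print("peg px",x[k].min(),x[k].max(),y[k].min(),y[k].max())
b=mask(w,(18,100,120),(32,255,255),(335,100,392,145));yy,xx=np.nonzero(b);print("brass",xx.min(),yy[xx==xx.min()].mean(),xx.max(),[(u,yy[xx==u].min(),yy[xx==u].max()) for u in(345,350,360,370,380)])
tip=wz((xx.min(),yy[xx==xx.min()].mean()),.056);piv=wz((97,137),.047);print("tip",tip,"piv",piv,ang(tip-piv),np.linalg.norm(tip-piv))
print("screws",[ang(wz(a,.022)-wz(bb,.022)) for a,bb in(((376,29),(72,51)),((375,201),(116,213)))],)
C=piv+(tip-piv)/np.linalg.norm(tip-piv)*.165
pk=wz((327.5,137),.107);print("C",C,"tip ang",ang(tip-C),"peg ang",ang(pk-C),np.linalg.norm(pk-C),"arm ends",[ang(a-C) for a in A[::4]])
z=cv2.resize(w[0:260,10:400],None,fx=2,fy=2,interpolation=2);cv2.imwrite("pics/w1z.png",cv2.cvtColor(z,cv2.COLOR_RGB2BGR))
E
```

```text
red 275 334 855
arm line [0.2184 0.9759 0.5479 0.2126] 77.384155
arm width px [(np.int64(126), np.int64(138)), (np.int64(126), np.int64(139)), (np.int64(126), np.int64(138))]
peg px 319 334 126 145
brass 341 125.0 391 [(345, np.int64(120), np.int64(130)), (350, np.int64(115), np.int64(134)), (360, np.int64(113), np.int64(135)), (370, np.int64(113), np.int64(135)), (380, np.int64(112), np.int64(134))]
tip [0.5513 0.2619] piv [ 0.5031 -0.018 ] 80.22763862837166 0.2840263304628157
screws [np.float64(80.6037158905044), np.float64(80.62797200490726)]
C [0.5311 0.1446] tip ang 80.22763862837168 peg ang 76.47625510085761 0.10337818942518462 arm ends [np.float64(75.7597310891331), np.float64(76.02663167301642), np.float64(75.79588002232752), np.float64(76.39363696588364), np.float64(76.52691267001842)]
```

View pics/w1z.png

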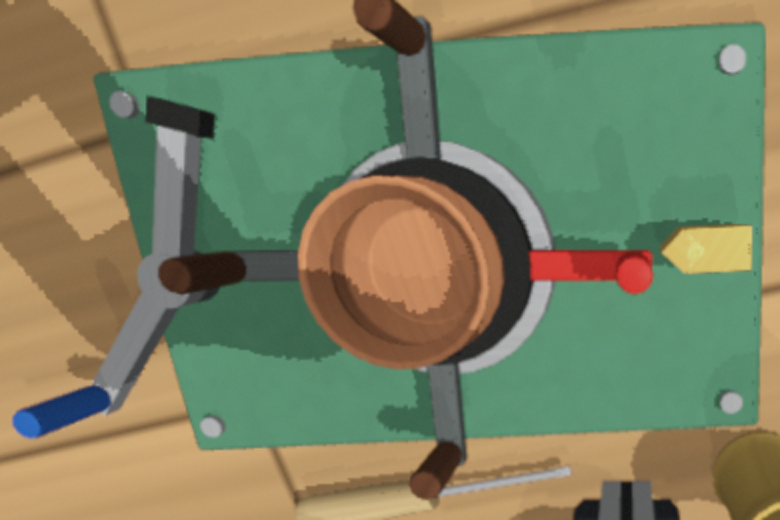

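Run:
```python
from wr import *
P=lambda x,y,z:wz((x/2+10-.25,y/2-.25),z)
r,f,u,l=P(634,272,.107),P(172,275,.107),P(373,12,.107),P(425,485,.107)
print("red-far",ang(r-f),np.linalg.norm(r-f),"side",ang(u-l)+ -90,ang(l-u)+90,np.linalg.norm(u-l),"C",(r+f)/2,(u+l)/2)
# arm ends outer edge midpoints at z .062 (side arms)
piv=P(163,273,.047);tip=P(663,249,.056);print("axis",ang(tip-piv),np.linalg.norm(tip-piv),piv,tip)
S=[P(a,b,.022) for a,b in((732,58),(731,402),(212,427),(123,103))]
print([ang(S[0]-S[3]),ang(S[1]-S[2]),ang(S[0]-S[1])-90,ang(S[1]-S[0])+90,ang(S[3]-S[2])],[np.linalg.norm(S[i]-S[i-1]) for i in range(4)],"C",np.mean(S,0))
C=piv+(tip-piv)*165/291
print("C",C,[ang(p-C) for p in(r,tip)],(ang(f-C)+180),ang(u-C),ang(l-C))
```

```text
red-far 77.7451711576498 0.22057386361777773 side 77.52255077873096 77.52255077873096 0.21771373422811596 C [0.5305713  0.13686663] [0.53220978 0.1374033 ]
axis 80.13445584891099 0.2911575458624574 [ 0.50066436 -0.02455765] [0.55055032 0.26229441]
[np.float64(80.67590892522468), np.float64(80.73816008834615), np.float64(80.73826748040818), np.float64(80.73826748040817), np.float64(170.67024645274066)] [np.float64(0.3522204466340742), np.float64(0.20195498360254546), np.float64(0.35246045157415873), np.float64(0.2023378088706697)] C [0.53064574 0.13136268]
C [0.52895021 0.13809043] [np.float64(76.77986634704938), np.float64(80.134455848911)] 78.69568153867698 167.50444383641988 -12.46041752536299
```

The pegs put the red arm at about 77.6 deg and the screw rectangle puts the stand axis at 80.6 deg. The wheel needs about 3 deg more, so I go back down and nudge gently.

Emit:
jog_arm --pt "0 0 -0.09 0 0 0 -1" --pt "0 0 -0.18 0 0 0 -1" --pt "0 0 -0.26 0 0 0 -1" --pt "0 0 -0.33 0 0 0 -1" --pt "0 0 -0.38 0 0 0 -1" --pt "-0.02 0.004 -0.38 0 0 0 -1" --pt "-0.04 0.008 -0.38 0 0 0 -1" --pt "-0.06 0.012 -0.38 0 0 0 -1"

```text
t: 12.65
eef_pos: [0.5809, 0.236, 0.0806]
orientation: [0.001, 0.107, 0.994, 0.0]
force: [-1.3, -0.3, -0.6]
opening: -0.002
gripper_force: 0.0
```

Emit:
jog_arm --pt "-0.005 0.001 0 0 0 0.003 -1" --pt "-0.01 0.002 0 0 0 0.006 -1" --pt "-0.015 0.003 0 0 0 0.009 -1" --pt "-0.019 0.005 0 0 0 0.012 -1" --pt "-0.023 0.006 0 0 0 0.015 -1" --pt "-0.026 0.007 0 0 0 0.017 -1" --pt "-0.028 0.008 0 0 0 0.017 -1" --pt "-0.028 0.008 0 0 0 0.017 -1"

```text
t: 13.65
eef_pos: [0.5697, 0.2388, 0.0794]
orientation: [0.0, 0.08, 0.997, 0.0]
force: [1.5, 0.5, 0.3]
opening: -0.001
gripper_force: 0.6
```

Emit:
jog_arm --pt "0.035 -0.007 0 0 0 0 -1" --pt "0.085 -0.015 0 0 0 0 -1" --pt "0.085 -0.015 0.08 0 0 0 -1" --pt "0.085 -0.015 0.17 0 0 0 -1" --pt "0.085 -0.015 0.26 0 0 0 -1" --pt "0.085 -0.015 0.35 0 0 0 -1" --pt "0.085 -0.015 0.38 0 0 0 -1" --pt "0.085 -0.015 0.38 0 0 0 -1"

```text
t: 14.65
eef_pos: [0.604, 0.2327, 0.2314]
orientation: [0.0, 0.08, 0.997, 0.0]
force: [-0.1, -0.7, 0.3]
opening: 0.001
gripper_force: 0.0
```

Run:
```python
from h import *
import pickle
s=env.read_state();w=env.get_image("wrist");c=env.camera_info("wrist")
pickle.dump((s,w,c),open("w1.pkl","wb"));print(s["t"],s["eef_pos"])
z=cv2.resize(w[0:260,10:400],None,fx=2,fy=2,interpolation=2);cv2.imwrite("pics/w2z.png",cv2.cvtColor(z,cv2.COLOR_RGB2BGR))
```

```text
14.65 [0.60404176 0.23270217 0.23142556]
```

View pics/w2z.png

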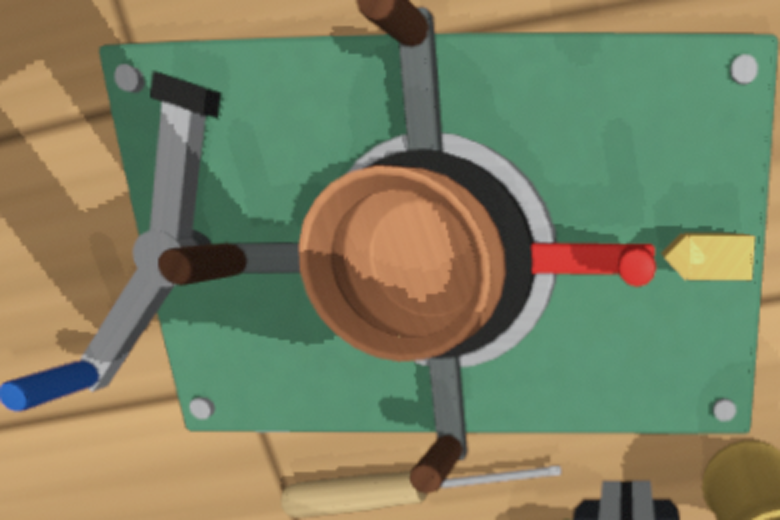

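The red arm now visibly lines up with the pointer: the arm centre line is at row ~258 in the zoomed crop and the tip at (665,257). I check this numerically with the screws and pegs.

```bash
python3 - <<'E'
from wr import *
P=lambda x,y,z:wz((x/2+10-.25,y/2-.25),z)
r,f,l=P(637,266.5,.107),P(174,266,.107),P(428,477,.107)
print("red-far",ang(r-f),np.linalg.norm(r-f),(r+f)/2)
S=[P(a,b,.022) for a,b in((744,69),(725,410),(201,408),(128,77))]
print([ang(S[0]-S[3]),ang(S[1]-S[2]),ang(S[0]-S[1])+90,ang(S[3]-S[2])],[np.linalg.norm(S[i]-S[i-1]) for i in range(4)])
m=mask(w,(0,180,70),(4,255,255),(265,110,345,155));y,x=np.nonzero(m)
A=np.array([wz((u,(y[x==u].min()+y[x==u].max())/2),.062) for u in range(280,314,2)])
v=cv2.fitLine(A.astype(np.float32),2,0,.01,.01).ravel();print("arm",ang(v[:2]))
tip=P(665,257,.056);d=np.array([-v[1],v[0]]);print("tip off arm line mm",1e3*d@(tip-v[2:]))
B=np.array([np.cos(np.radians(80.6)),np.sin(np.radians(80.6))])
C=(r+f)/2;print("tip ang from peg mid",ang(tip-C), "red",ang(r-C))
bl=[P(13,395,.096)];piv=P(158,253,.047);print("blue",bl,"piv",piv,np.linalg.norm(bl[0]-piv),ang(bl[0]-piv))
E
python3 - <<'E'
import sys;sys.path.insert(0,".")
from h import *
t=env.get_image("top");m=mask(t,(108,120,50),(130,255,255),(340,180,375,240));y,x=np.nonzero(m);print("blue top",x.mean(),y.mean(),len(x),onz("top",(x.mean(),y.mean()),.09))
E
```

```text
red-far 80.36810493966016 0.21979929563989095 [0.53126258 0.13727218]
[np.float64(80.62790372518158), np.float64(80.65560552829585), np.float64(260.7786007516705), np.float64(170.66095116238895)] [np.float64(0.35226240337466896), np.float64(0.20168239651957623), np.float64(0.3526764751492005), np.float64(0.20185224722506195)]
arm 80.75176
tip off arm line mm -0.1326942679811003
tip ang from peg mid 80.56865033222508 red 80.36810493966013
blue [array([ 0.56105932, -0.10017787])] piv [ 0.50171587 -0.02610081] 0.09491604483283246 -51.30163299462228
blue top 356.70588235294116 192.7058823529412 17 [ 0.56120512 -0.10208335  0.09      ]
```

The red arm is at 80.4–80.7 deg and the pointer axis at 80.6 deg, with the tip 0.1 mm off the arm line. The wheel stays there. Next is the brake: I stand off on the counter-clockwise side of the blue peg.

Emit:
jog_arm --pt "-0.002 -0.08 0 0 0 0.03 -1" --pt "-0.004 -0.18 0 0 0 0.065 -1" --pt "-0.006 -0.28 0 0 0 0.1 -1" --pt "-0.008 -0.39 0 0 0 0.135 -1" --pt "-0.01 -0.5 0 0 0 0.17 -1" --pt "-0.012 -0.61 0 0 0 0.2 -1" --pt "-0.014 -0.71 0 0 0 0.23 -1" --pt "-0.015 -0.77 0 0 0 0.26 -1"

```text
t: 15.75
eef_pos: [0.5966, -0.0771, 0.2292]
orientation: [-0.002, -0.323, 0.946, 0.001]
force: [0.3, -0.3, 1.0]
opening: -0.001
gripper_force: 0.0
```

Emit:
jog_arm --pt "0 0 -0.09 0 0 0 -1" --pt "0 0 -0.18 0 0 0 -1" --pt "0 0 -0.26 0 0 0 -1" --pt "0 0 -0.33 0 0 0 -1" --pt "0 0 -0.38 0 0 0 -1" --pt "0 0 -0.4 0 0 0 -1" --pt "0 0 -0.41 0 0 0 -1" --pt "0 0 -0.41 0 0 0 -1"

```text
t: 16.75
eef_pos: [0.5978, -0.0753, 0.0674]
orientation: [0.0, -0.322, 0.947, -0.0]
force: [0.2, 1.3, -0.1]
opening: -0.0
gripper_force: 0.0
```

Run:
```python
import numpy as np
from rig import env
s=env.read_state();print(s["t"],np.round(s["eef_pos"],4),np.round(s["orientation"],3),np.round(s["force"],1),np.round(s["q"],2))
V=np.array([.504,-.0293])
for ph in list(range(-52,-137,-8)):
    e=np.array([np.cos(np.radians(ph)),np.sin(np.radians(ph))]);t=np.array([e[1],-e[0]])
    print(ph,(V+.095*e-.02*t).round(4),"yaw",ph-90+360)
```

```text
16.75 [ 0.5978 -0.0753  0.0674] [ 0.    -0.322  0.947 -0.   ] [ 0.2  1.3 -0.1] [-0.31  0.72  1.61 -0.    0.81 -2.54]
-52 [ 0.5782 -0.0918] yaw 218
-60 [ 0.5688 -0.1016] yaw 210
-68 [ 0.5581 -0.1099] yaw 202
-76 [ 0.5464 -0.1166] yaw 194
-84 [ 0.5338 -0.1217] yaw 186
-92 [ 0.5207 -0.1249] yaw 178
-100 [ 0.5072 -0.1263] yaw 170
-108 [ 0.4937 -0.1258] yaw 162
-116 [ 0.4803 -0.1235] yaw 154
-124 [ 0.4675 -0.1192] yaw 146
-132 [ 0.4553 -0.1133] yaw 138
```

Emit:
jog_arm --pt "-0.012 -0.01 0 0 0 0 -1" --pt "-0.024 -0.02 0 0 0 0 -1" --pt "-0.036 -0.03 0 0 0 0 -1" --pt "-0.044 -0.037 0 0 0 0 -1" --pt "-0.052 -0.044 0 0 0 -0.01 -1" --pt "-0.059 -0.051 0 0 0 -0.02 -1" --pt "-0.066 -0.058 0 0 0 -0.032 -1" --pt "-0.072 -0.065 0 0 0 -0.044 -1"

```text
t: 17.75
eef_pos: [0.5687, -0.1012, 0.0673]
orientation: [-0.0, -0.255, 0.967, 0.0]
force: [1.3, 1.5, 1.2]
opening: -0.005
gripper_force: 0.6
```

Emit:
jog_arm --pt "-0.007 -0.005 0 0 0 -0.011 -1" --pt "-0.013 -0.011 0 0 0 -0.022 -1" --pt "-0.02 -0.016 0 0 0 -0.033 -1" --pt "-0.027 -0.021 0 0 0 -0.044 -1" --pt "-0.034 -0.025 0 0 0 -0.055 -1" --pt "-0.041 -0.03 0 0 0 -0.066 -1" --pt "-0.048 -0.034 0 0 0 -0.077 -1" --pt "-0.056 -0.038 0 0 0 -0.089 -1"

```text
t: 18.75
eef_pos: [0.5464, -0.1165, 0.0673]
orientation: [0.0, -0.118, 0.993, -0.0]
force: [0.3, 2.0, -0.5]
opening: 0.002
gripper_force: 0.6
```

Emit:
jog_arm --pt "-0.008 -0.003 0 0 0 -0.011 -1" --pt "-0.015 -0.007 0 0 0 -0.022 -1" --pt "-0.023 -0.01 0 0 0 -0.033 -1" --pt "-0.031 -0.013 0 0 0 -0.044 -1" --pt "-0.039 -0.015 0 0 0 -0.055 -1" --pt "-0.047 -0.017 0 0 0 -0.066 -1" --pt "-0.055 -0.019 0 0 0 -0.077 -1" --pt "-0.064 -0.021 0 0 0 -0.089 -1"

```text
t: 19.75
eef_pos: [0.5207, -0.1249, 0.0673]
orientation: [0.0, 0.022, 1.0, 0.0]
force: [1.4, 0.6, 0.4]
opening: -0.006
gripper_force: 0.6
```

Emit:
jog_arm --pt "-0.009 -0.001 0 0 0 -0.011 -1" --pt "-0.017 -0.002 0 0 0 -0.022 -1" --pt "-0.025 -0.003 0 0 0 -0.033 -1" --pt "-0.034 -0.003 0 0 0 -0.044 -1" --pt "-0.042 -0.003 0 0 0 -0.055 -1" --pt "-0.05 -0.003 0 0 0 -0.066 -1" --pt "-0.059 -0.002 0 0 0 -0.077 -1" --pt "-0.067 -0.002 0 0 0 -0.089 -1"

```text
t: 20.75
eef_pos: [0.4939, -0.1257, 0.0673]
orientation: [0.0, 0.161, 0.987, -0.0]
force: [1.5, -0.2, 0.6]
opening: -0.005
gripper_force: 0.7
```

```bash
cat > b.py <<'E'
from h import *
V=np.array([.504,-.0293]);np.set_printoptions(precision=4,suppress=True)
s=env.get_image("scene");t=env.get_image("top")
m=mask(s,(108,120,40),(130,255,255),(240,180,400,245));y,x=np.nonzero(m);print("scene",len(x))
if len(x):
    p=onz("scene",(x[y<=y.min()+1].mean(),y.min()+1),.096);d=p[:2]-V;print(x.mean(),y.min(),p,np.linalg.norm(d),np.degrees(np.arctan2(d[1],d[0])))
m=mask(t,(108,120,40),(130,255,255),(310,180,375,255));y,x=np.nonzero(m);print("top",len(x))
if len(x):
    p=onz("top",(x.mean(),y.mean()),.092);d=p[:2]-V;print(p,np.linalg.norm(d),np.degrees(np.arctan2(d[1],d[0])))
q=env.read_state();print(q["t"],q["eef_pos"],q["force"])
E
python3 b.py
```

```text
scene 51
304.5686274509804 189 [ 0.4811 -0.1103  0.096 ] 0.08413257488160943 -105.78615827522779
top 0
20.85 [ 0.4933 -0.1254  0.0673] [ 0.139  -0.1736  0.0615]
```

Emit:
jog_arm --pt "-0.005 0.001 0 0 0 -0.007 -1" --pt "-0.011 0.001 0 0 0 -0.014 -1" --pt "-0.016 0.002 0 0 0 -0.021 -1" --pt "-0.021 0.003 0 0 0 -0.028 -1" --pt "-0.027 0.004 0 0 0 -0.035 -1" --pt "-0.032 0.005 0 0 0 -0.042 -1" --pt "-0.037 0.006 0 0 0 -0.049 -1" --pt "-0.042 0.008 0 0 0 -0.056 -1"

```text
t: 21.85
eef_pos: [0.4772, -0.1226, 0.0673]
orientation: [0.0, 0.247, 0.969, -0.0]
force: [-0.0, -1.4, -0.1]
opening: 0.0
gripper_force: 0.7
```

Emit:
jog_arm --pt "-0.001 0 0 0 0 -0.001 -1" --pt "-0.002 0.001 0 0 0 -0.003 -1" --pt "-0.004 0.001 0 0 0 -0.005 -1" --pt "-0.005 0.002 0 0 0 -0.007 -1" --pt "-0.006 0.002 0 0 0 -0.009 -1" --pt "-0.008 0.003 0 0 0 -0.011 -1" --pt "-0.009 0.003 0 0 0 -0.013 -1" --pt "-0.01 0.003 0 0 0 -0.014 -1"

```text
t: 22.85
eef_pos: [0.4733, -0.1211, 0.0673]
orientation: [0.0, 0.267, 0.964, 0.0]
force: [0.8, -0.3, 0.2]
opening: 0.002
gripper_force: 0.6
```

```bash
python3 b.py
```

```text
scene 57
310.4736842105263 187 [ 0.4604 -0.1056  0.096 ] 0.08786310581813699 -119.76419687230361
top 0
22.95 [ 0.4732 -0.1211  0.0673] [ 0.4429 -0.6318 -0.1614]
```

Emit:
jog_arm --pt "-0.001 0.001 0 0 0 -0.001 -1" --pt "-0.002 0.001 0 0 0 -0.003 -1" --pt "-0.003 0.002 0 0 0 -0.004 -1" --pt "-0.004 0.002 0 0 0 -0.006 -1" --pt "-0.005 0.003 0 0 0 -0.008 -1" --pt "-0.006 0.004 0 0 0 -0.009 -1" --pt "-0.007 0.004 0 0 0 -0.011 -1" --pt "-0.007 0.004 0 0 0 -0.011 -1"

```text
t: 23.95
eef_pos: [0.4704, -0.1195, 0.0673]
orientation: [-0.0, 0.284, 0.959, 0.0]
force: [0.2, -1.0, -0.2]
opening: -0.002
gripper_force: 0.6
```

Emit:
jog_arm --pt "-0.001 0.001 0 0 0 -0.001 -1" --pt "-0.002 0.001 0 0 0 -0.003 -1" --pt "-0.003 0.002 0 0 0 -0.004 -1" --pt "-0.003 0.002 0 0 0 -0.006 -1" --pt "-0.004 0.003 0 0 0 -0.006 -1" --pt "-0.004 0.003 0 0 0 -0.006 -1" --pt "-0.005 0.003 0 0 0 -0.006 -1" --pt "-0.005 0.003 0 0 0 -0.006 -1"

```text
t: 24.95
eef_pos: [0.4685, -0.1183, 0.0673]
orientation: [-0.0, 0.293, 0.956, 0.0]
force: [1.7, -0.7, -0.3]
opening: 0.0
gripper_force: 0.6
```

Emit:
jog_arm --pt "-0.001 0.001 0 0 0 -0.001 -1" --pt "-0.002 0.001 0 0 0 -0.003 -1" --pt "-0.003 0.002 0 0 0 -0.004 -1" --pt "-0.003 0.002 0 0 0 -0.006 -1" --pt "-0.004 0.003 0 0 0 -0.006 -1" --pt "-0.004 0.003 0 0 0 -0.006 -1" --pt "-0.005 0.003 0 0 0 -0.006 -1" --pt "-0.005 0.003 0 0 0 -0.006 -1"

```text
t: 25.95
eef_pos: [0.4665, -0.1171, 0.0673]
orientation: [0.0, 0.302, 0.953, 0.0]
force: [0.8, -1.1, -0.1]
opening: 0.001
gripper_force: 0.6
```

```bash
python3 b.py
```

```text
scene 46
312.8695652173913 187 [ 0.4557 -0.1008  0.096 ] 0.08628290628065478 -124.03925336663299
top 0
26.05 [ 0.4665 -0.1171  0.0673] [ 0.314  -0.9777 -0.2976]
```

Emit:
jog_arm --pt "-0.001 0.001 0 0 0 -0.001 -1" --pt "-0.002 0.001 0 0 0 -0.003 -1" --pt "-0.003 0.002 0 0 0 -0.004 -1" --pt "-0.003 0.002 0 0 0 -0.006 -1" --pt "-0.004 0.003 0 0 0 -0.007 -1" --pt "-0.004 0.003 0 0 0 -0.007 -1" --pt "-0.005 0.004 0 0 0 -0.008 -1" --pt "-0.005 0.004 0 0 0 -0.008 -1"

```text
t: 27.05
eef_pos: [0.4657, -0.1167, 0.0674]
orientation: [0.001, 0.314, 0.95, -0.001]
force: [2.5, -6.6, -3.3]
opening: 0.0
gripper_force: 2.7
```

Emit:
jog_arm --pt "-0.001 0.001 0 0 0 -0.001 -1" --pt "-0.002 0.001 0 0 0 -0.003 -1" --pt "-0.003 0.002 0 0 0 -0.004 -1" --pt "-0.003 0.002 0 0 0 -0.006 -1" --pt "-0.004 0.003 0 0 0 -0.007 -1" --pt "-0.004 0.003 0 0 0 -0.007 -1" --pt "-0.005 0.004 0 0 0 -0.008 -1" --pt "-0.005 0.004 0 0 0 -0.008 -1"

```text
t: 28.05
eef_pos: [0.4656, -0.1167, 0.0676]
orientation: [0.004, 0.325, 0.946, -0.001]
force: [3.6, -9.3, -4.4]
opening: 0.001
gripper_force: 4.4
```

The TCP has stalled and the force has risen to about 11 N, so the lever is against its stop. I back off and check.

Emit:
jog_arm --pt "0.012 -0.008 0 0 0 0 -1" --pt "0.03 -0.02 0 0 0 0 -1" --pt "0.05 -0.03 0 0 0 0 -1" --pt "0.07 -0.042 0 0 0 0 -1" --pt "0.07 -0.042 0.08 0 0 0 -1" --pt "0.07 -0.042 0.2 0 0 0 -1" --pt "0.07 -0.042 0.34 0 0 0 -1" --pt "0.07 -0.042 0.42 0 0 0 -1"

```text
t: 29.05
eef_pos: [0.4915, -0.1312, 0.2382]
orientation: [0.002, 0.326, 0.946, -0.0]
force: [0.6, 0.1, 0.3]
opening: 0.003
gripper_force: 0.0
```

Emit:
jog_arm --pt "0.04 -0.1 0 0 0 0 -1" --pt "0.08 -0.2 0 0 0 0 -1" --pt "0.12 -0.3 0 0 0 0 -1" --pt "0.14 -0.4 0 0 0 0 -1" --pt "0.14 -0.5 0 0 0 0 -1" --pt "0.14 -0.55 0 0 0 0 -1" --pt "0.14 -0.6 0 0 0 0 -1" --pt "0.14 -0.6 0 0 0 0 -1"

```text
t: 30.05
eef_pos: [0.5464, -0.3715, 0.2352]
orientation: [-0.0, 0.326, 0.945, 0.0]
force: [0.0, 0.7, 0.4]
opening: 0.001
gripper_force: 0.0
```

```bash
python3 b.py
python3 - <<'E'
from h import *
t=env.get_image("top");t0=cv2.cvtColor(cv2.imread("pics/top0.png"),cv2.COLOR_BGR2RGB)
d=(cv2.absdiff(cv2.GaussianBlur(t,(3,3),0),cv2.GaussianBlur(t0,(3,3),0)).max(2)>45).astype(np.uint8)
n,l,st,c=cv2.connectedComponentsWithStats(d);print([tuple(s) for s in st[1:] if s[4]>8])
m=mask(t,(0,200,70),(4,255,255),(205,165,265,235));y,x=np.nonzero(m);print("red px",x.min(),x.max(),y.mean())
C=np.array([.531,.1335]);A=np.array([onz("top",(x.mean(),y.mean()),.07)[:2]-C]);print(np.degrees(np.arctan2(A[0,1],A[0,0])))
m=mask(t,(5,100,60),(17,255,255),(262,184,303,226));e=cv2.minEnclosingCircle(max(cv2.findContours(m,0,2)[0],key=cv2.contourArea));print("bowl",e)
E
```

```text
scene 43
313.0 187 [ 0.4546 -0.0997  0.096 ] 0.0859940499537117 -125.02461310838736
top 0
30.15 [ 0.5464 -0.3697  0.2352] [-0.8493  0.4531 -0.4724]
[(np.int32(244), np.int32(141), np.int32(292), np.int32(259), np.int32(26418)), (np.int32(284), np.int32(166), np.int32(5), np.int32(8), np.int32(31)), (np.int32(290), np.int32(173), np.int32(30), np.int32(21), np.int32(275)), (np.int32(249), np.int32(178), np.int32(21), np.int32(18), np.int32(143)), (np.int32(336), np.int32(189), np.int32(38), np.int32(25), np.int32(392)), (np.int32(241), np.int32(195), np.int32(24), np.int32(10), np.int32(147)), (np.int32(305), np.int32(207), np.int32(7), np.int32(4), np.int32(22)), (np.int32(314), np.int32(207), np.int32(4), np.int32(6), np.int32(22)), (np.int32(320), np.int32(208), np.int32(9), np.int32(5), np.int32(40)), (np.int32(254), np.int32(217), np.int32(23), np.int32(25), np.int32(218)), (np.int32(304), np.int32(222), np.int32(16), np.int32(10), np.int32(79)), (np.int32(14), np.int32(338), np.int32(111), np.int32(62), np.int32(4185)), (np.int32(168), np.int32(338), np.int32(127), np.int32(62), np.int32(2242)), (np.int32(371), np.int32(350), np.int32(36), np.int32(26), np.int32(500)), (np.int32(351), np.int32(362), np.int32(14), np.int32(32), np.int32(139)), (np.int32(337), np.int32(366), np.int32(7), np.int32(4), np.int32(18)), (np.int32(331), np.int32(372), np.int32(18), np.int32(16), np.int32(150)), (np.int32(304), np.int32(376), np.int32(5), np.int32(9), np.int32(25)), (np.int32(309), np.int32(382), np.int32(8), np.int32(12), np.int32(55)), (np.int32(52), np.int32(395), np.int32(7), np.int32(5), np.int32(20)), (np.int32(407), np.int32(394), np.int32(8), np.int32(6), np.int32(31)), (np.int32(355), np.int32(396), np.int32(6), np.int32(4), np.int32(17))]
red px 243 263 200.37662337662337
79.67388563466724
bowl ((279.6666564941406, 203.3333282470703), 15.723407745361328)
```

```bash
python3 -c "
from rig import env
print(env.hand_in())"
```

```text
the job is handed in; nothing more can be done
None
```

The job is handed in: the red arm was within about 0.3° of the brass pointer when last measured closely, the brake lever was then pushed home against its stop at about 11 N, and neither the bowl nor the loose items in view showed any movement.

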